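Find the longest objective among three lens cases and lay it in the inspection rest

TASK

Move the eyepiece that stands on one of the three lens cases to the round white pad, upright, then have all three cases standing wide open at once so that the objectives can be compared. Only then take out the longest objective and lay it gently in the sloped rest, flat end fully home on the foot and barrel along both rails, front lens uppermost: hold it at the rest's slope and let go only once it lies there, without letting it fall in. Leave the lids open and upright, the other two objectives standing where they are, and everything else on the bench undisturbed.

Things in the scene. Friction and masses are not known exactly. Their poses are not given: they have to be found in the camera images.
- case_a: One of three identical shut grey plastic cases fixed to the bench, 76 (x) x 84 (y) x 73 high. Origin: centre of underside, z up; -x is its front, with the tab. Base: tray with 3 walls, rim 20 high, rubber floor at height 10 on which one objective stands loose within 10 of the middle; which one varies. Deep lid from height 20 to 73; hinge axis along y at x = +38, height 20.
- lid_a (a joint): Lid of case_a: 0 = shut, grows as the front swings up and back, end stop at 1.8 rad. The hinge is stiff (0.15 N m, about 2 N at the tab, plus the lid of 100 g) and holds the lid at any angle. Opened by about 1.4 rad the lid stands wholly behind the rear rim and reaches 135 high, tab included.
- lid_a_tab (a point): Grip point on the front tab of lid_a, moves with the lid: 91 in front of the hinge axis and 46 above it when shut (height 66). The tab is 20 wide (y), 8 thick, and juts 26 out of the lid front, just under its top; the point is 15 out, mid width and thickness. Pinched across its width, the tab pivots between the fingers, so they may stay upright through the swing.
- case_b: One of three identical shut grey plastic cases fixed to the bench, 76 (x) x 84 (y) x 73 high. Origin: centre of underside, z up; -x is its front, with the tab. Base: tray with 3 walls, rim 20 high, rubber floor at height 10 on which one objective stands loose within 10 of the middle; which one varies. Deep lid from height 20 to 73; hinge axis along y at x = +38, height 20.
- lid_b (a joint): Lid of case_b: 0 = shut, grows as the front swings up and back, end stop at 1.8 rad. The hinge is stiff (0.15 N m, about 2 N at the tab, plus the lid of 100 g) and holds the lid at any angle. Opened by about 1.4 rad the lid stands wholly behind the rear rim and reaches 135 high, tab included.
- lid_b_tab (a point): Grip point on the front tab of lid_b, moves with the lid: 91 in front of the hinge axis and 46 above it when shut (height 66). The tab is 20 wide (y), 8 thick, and juts 26 out of the lid front, just under its top; the point is 15 out, mid width and thickness. Pinched across its width, the tab pivots between the fingers, so they may stay upright through the swing.
- case_c: One of three identical shut grey plastic cases fixed to the bench, 76 (x) x 84 (y) x 73 high. Origin: centre of underside, z up; -x is its front, with the tab. Base: tray with 3 walls, rim 20 high, rubber floor at height 10 on which one objective stands loose within 10 of the middle; which one varies. Deep lid from height 20 to 73; hinge axis along y at x = +38, height 20.
- lid_c (a joint): Lid of case_c: 0 = shut, grows as the front swings up and back, end stop at 1.8 rad. The hinge is stiff (0.15 N m, about 2 N at the tab, plus the lid of 100 g) and holds the lid at any angle. Opened by about 1.4 rad the lid stands wholly behind the rear rim and reaches 135 high, tab included.
- lid_c_tab (a point): Grip point on the front tab of lid_c, moves with the lid: 91 in front of the hinge axis and 46 above it when shut (height 66). The tab is 20 wide (y), 8 thick, and juts 26 out of the lid front, just under its top; the point is 15 out, mid width and thickness. Pinched across its width, the tab pivots between the fingers, so they may stay upright through the swing.
- objective_long_center (a point): Centre (half-way up the axis) of the longest of three microscope objectives: steel barrel of diameter 30 from the flat mounting end to 43 up, then a black nose of diameter 22 tapering to the 12 wide front lens; 56 long, about 140 g. z runs along its axis from the mounting end to the front lens. Starts upright, front lens up, in a case.
- objective_mid_center (a point): Centre (half-way up the axis) of the middle-length of three microscope objectives: steel barrel of diameter 30 from the flat mounting end to 31 up, then a black nose of diameter 22 tapering to the 12 wide front lens; 44 long, about 110 g. z runs along its axis from the mounting end to the front lens. Starts upright, front lens up, in a case.
- objective_short_center (a point): Centre (half-way up the axis) of the shortest of three microscope objectives: steel barrel of diameter 30 from the flat mounting end to 21 up, then a black nose of diameter 22 tapering to the 12 wide front lens; 34 long, about 85 g. z runs along its axis from the mounting end to the front lens. Starts upright, front lens up, in a case.
- cradle: Sloped cradle of the fixed aluminium inspection rest (base 80 x 70). Its z leans 26 deg (0.45 rad) from vertical to its -x side, the robot's side. Origin on the face of the foot plate (36 x 36, square to z), where the middle of the flat end comes to rest. Two steel rails, diameter 8, 36 long, lie along z at x = -16.7, y = +-9: a barrel on both has its axis on z. Open on the +x and y sides.
- seat (a point): Point on the cradle's z axis 28 mm from the foot plate: where the centre of the long objective is when it lies home in the rest.
- pad: Round white plastic pad, diameter 90, 3 thick, fixed to the bench; origin at the centre of its underside.
- eyepiece_center (a point): Centre (half-way up) of a black eyepiece, 44 tall: diameter 29 over the lower 22, 33 over the upper 20 (from 24 to 44 up), 90 g. It stands upright on the lid of one of the cases. z is its own axis.
- filter_ring_center (a point): bystander: flat aluminium filter disc, diameter 42, height 8; its centre.
- dust_cap_center (a point): bystander: black plastic dust cap, diameter 36, height 18; its centre.
- glass_pot_center (a point): bystander: small glass pot with white lid, diameter 42, height 30; its centre.
- slide_box_center (a point): bystander: closed slide box 90 x 170 x 36, behind the cases; its centre.
- oil_bottle_center (a point): bystander: amber dropper bottle, diameter 38, height 78, behind the cases; its centre.
- tweezers_center (a point): bystander: steel tweezers lying flat, 130 long, 14 wide, 5 thick; its centre.
Not all that is in view belongs to the job. Leave any red or yellow look-alike of the case_c alone.

How it is judged:
On the way, in this order (a step that is already met when the one before it is completed fails the run):
1. the eyepiece stands upright on the white pad, let go (horizontal distance between eyepiece_center and pad below 0.045 m and height (world z) of eyepiece_center below 0.029 m and angle between eyepiece_center's own z axis and vertical below 0.1 rad and contact force between the fingers and eyepiece below 0.1 N), for 0.2 s.
2. all three lids are open by more than 1.2 rad at the same time, the longest objective still in its case (value of joint each of lid_a, lid_b, lid_c above 1.2 rad and distance of objective_long_center from where it was at the start of the episode below 0.02 m), for 0.2 s.
3. the longest objective lies in the rest (centre within 5 mm, slope within 0.1 rad, front lens up) while the fingers still hold it (distance between objective_long_center and seat below 0.005 m and angle between the z axis of objective_long_center and the z axis of cradle, either way round below 0.1 rad and angle between objective_long_center's own z axis and vertical below 1 rad and contact force between the fingers and objective_long above 0.5 N), for 0.1 s.
At the end, for the whole second after the job is handed in: Longest objective at rest in the cradle, front lens up, centre within 5 mm of the seat, slope within 0.1 rad; all lids open over 1.2 rad; eyepiece upright, its centre over the pad; the other two objectives upright, within 10 mm of their starts (distance between objective_long_center and seat below 0.005 m and angle between the z axis of objective_long_center and the z axis of cradle, either way round below 0.1 rad and angle between objective_long_center's own z axis and vertical below 1 rad and linear speed of objective_long below 0.01 m/s and value of joint each of lid_a, lid_b, lid_c above 1.2 rad and horizontal distance between eyepiece_center and pad below 0.045 m and height (world z) of eyepiece_center below 0.029 m and angle between each of eyepiece_center, objective_mid_center, objective_short_center's own z axis and vertical below 0.1 rad and distance of each of objective_mid_center, objective_short_center from where it was at the start of the episode below 0.01 m); the robot touches nothing.
It fails at once if the eyepiece is tipped (more than 0.6 rad) (angle between eyepiece_center's own z axis and vertical above 0.6 rad).
It fails at once if the longest objective is pressed against the rest with more than 25 N (lay it gently) (contact force between objective_long and rest above 25 N).
It fails at once if one of the two other objectives is taken out or knocked (moved more than 15 mm) (distance of any of objective_mid_center, objective_short_center from where it was at the start of the episode above 0.015 m).
It fails at once if a bystander is disturbed (moved more than 20 mm) (distance of any of filter_ring_center, dust_cap_center, glass_pot_center, slide_box_center, oil_bottle_center, tweezers_center from where it was at the start of the episode above 0.02 m).
It also fails if it takes over 72 s, if anything falls off the work surface, if the arm or the gripper's body presses on something with over 40 N, if the wrist force passes 120 N, or if a joint passes its speed limit or range.

ROBOT

A 6-joint arm with a two-finger parallel gripper is mounted at the origin on the work surface. World frame = base frame: x ahead of the robot, y to its left, z up, the work surface at z = 0. Lengths are in m, angles in rad, forces in N, time in s.
With the tool pointing down it reaches from about 0.275 to 0.75 m from the base axis. Payload 10.2 kg.
Tool frame: the origin (TCP) lies midway between the tips of the shut fingers; the grasp point (between the pads) lies 19 mm behind it; z points along the fingers, y is the line along which they close (so a half turn about z gives the same grasp; the last joint's range is limited). The gripper opens to 88 mm and grips with 3 to 60 N. Pads are 18 mm wide; open, the fingers measure 123 mm over their backs; the gripper's body (75 mm by 187 mm) begins 45 mm behind the grasp point.
Start: joints at [-1.417, 0.313, 1.498, -0, 1.331, -0.223], TCP at [0.193, -0.488, 0.201] pointing down, gripper open.
Joint ranges: [-2.94, 2.94], [-0.97, 2.17], [0.19, 2.56], [-1.23, 4.37], [0.02, 3.11], [-2.88, 2.88]. Speed limits (rad/s): [2.39, 2.39, 3.01, 3.14, 3.14, 3.14].

INTERFACE

Orientations are given as a 3x3 rotation matrix whose columns are the frame's x, y, z axes.
In Python, from cell import arm, move_gripper, solver, optics, ticket gives the robot as it stands. The module is installed in compiled form; this text tells all that it offers. Calls block until the motion is done:
- arm.move_pose(position, orientation): joint-space move of the TCP to a pose.
- arm.move_l(position, velocity=0.15, rotation=None): straight line of the TCP; rotation=None keeps the orientation; velocity is the mean speed in m/s.
- arm.move_joints(angles): joint-space move.
- move_gripper(opening, effort=None): finger opening in m; effort is the grip in N (None keeps the last); returns when the fingers have stopped.
- arm.sleep(seconds).
- solver.solve_ik(position, orientation): joint angles nearest the present ones, or None.
- arm.get_obs(): the state.
- optics.read_camera(name): name is "scene" or "top" or "wrist"; returns the picture (420x560x3 uint8, blue, green, red); there is no depth.
- optics.calibration(name): a dict with "fx", "fy", "cx", "cy" (pixels), "D" ([k1, k2, p1, p2, k3] as OpenCV has them; the pictures are not rectified), "R" (3x3) and "t" (3): a world point X has camera coordinates R X + t. Camera axes: x right, y down, z forward; pixel columns grow to the right and rows downward; lengths in m; the calibration is good to about 2 mm. A picture is of the moment at which its call begins: read the wrist's pose just before it. calibration takes no time and is no camera call; for the wrist camera it gives the pose at the moment of the call.
A pose or a line that the arm cannot do raises arm.MotionError and nothing moves.
- ticket.sign_off(): hands the job in; it is judged then, once.
The state is a dict: "time": time; "joint_positions": joint angles; "joint_vel": joint speeds; "effort": joint torques, N m; "tcp_pos": TCP position; "tool_rot": TCP orientation; "ft_force": force on the tool from outside, world axes, zero at the start; "wrist_torque": the same for the moment, N m; "opening": finger opening in m; "grip_force": force on a finger pad.
Only numpy, scipy, OpenCV 4.12 (cv2) and the standard library are available. Lean on these libraries where they do the work, as an engineer would, in place of code of your own. Each camera call takes 0.05 s, during which the arm holds its last target. There are 200 camera calls.

## Working session

There is one attempt and no reset: what is moved stays moved. The work goes in short steps, each a Python script; the robot and the scene stay as the last script left them, time stands still between calls to the robot, and variables do not carry over. Pictures are saved under pics/ and viewed, at most 10 in all, crops included, and the job is handed in when it is done.

```bash
mkdir -p pics
python3 - <<'E'
from cell import arm, optics
import cv2,numpy as np
for n in ("scene","top"):
    im=optics.read_camera(n); cv2.imwrite(f"pics/{n}0.png",im)
    c=optics.calibration(n); print(n,{k:np.round(v,4).tolist() for k,v in c.items()})
E
```

```text
scene {'fx': 399.971, 'fy': 399.971, 'cx': 281.1609, 'cy': 211.3086, 'D': [0.0363, 0.0, 0.0, 0.0, 0.0], 'R': [[0.2545, 0.9671, -0.0048], [0.7424, -0.1985, -0.6399], [-0.6198, 0.1593, -0.7684]], 't': [-0.1418, -0.3346, 1.4886]}
top {'fx': 482.693, 'fy': 482.693, 'cx': 279.0545, 'cy': 206.8378, 'D': [-0.0873, 0.0, 0.0, 0.0, 0.0], 'R': [[0.0054, -0.9998, 0.0182], [-0.9948, -0.0072, -0.1012], [0.1013, -0.0176, -0.9947]], 't': [-0.0119, 0.565, 1.2585]}
```

View pics/scene0.png

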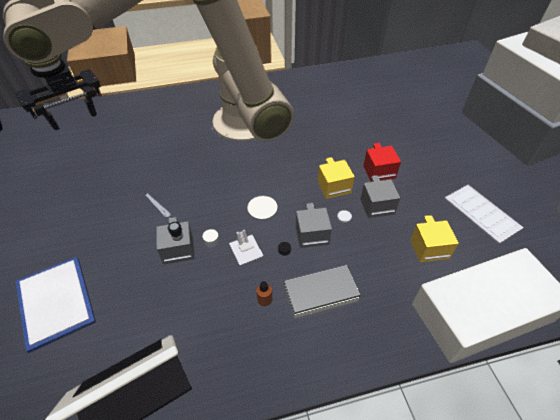

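View pics/top0.png

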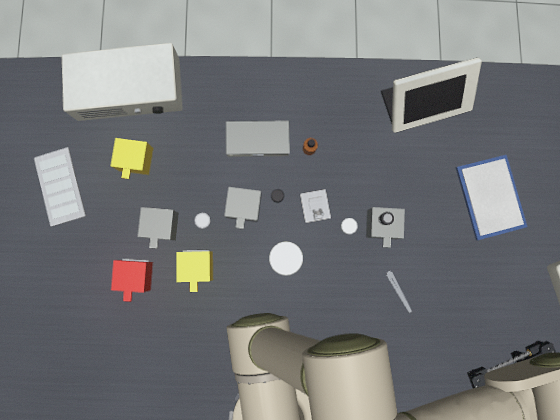

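Run:
```python
import cv2,numpy as np
im=cv2.imread("pics/top0.png")
a=cv2.resize(im[180:280,128:268],None,fx=5.6,fy=5.6,interpolation=cv2.INTER_CUBIC)[:, :784]
b=cv2.resize(im[180:280,268:408],None,fx=5.6,fy=5.6,interpolation=cv2.INTER_CUBIC)
cv2.imwrite("pics/topL.png",a);cv2.imwrite("pics/topR.png",b)
```

```text
(no output)
```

View pics/topL.png

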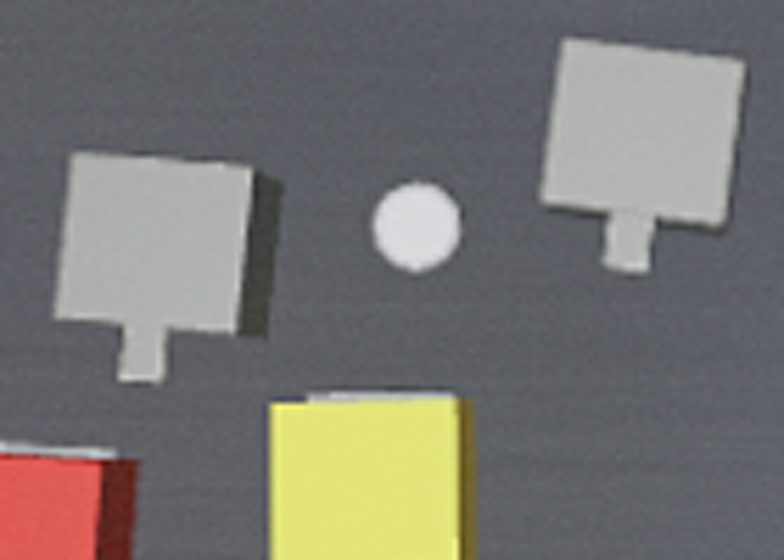

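View pics/topR.png

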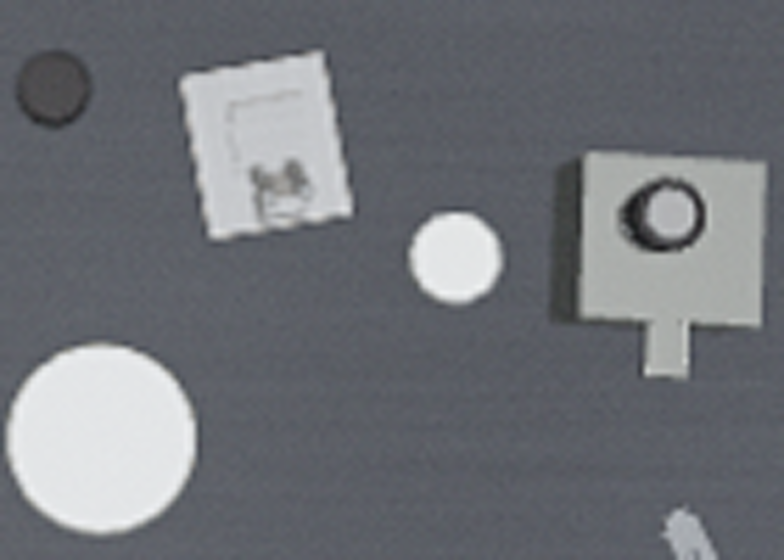

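```bash
cat > h.py <<'E'
from cell import arm, move_gripper, solver, optics, ticket
import cv2, numpy as np
from scipy.spatial.transform import Rotation as Ro
def ray(c,px):
    K=np.array([[c["fx"],0,c["cx"]],[0,c["fy"],c["cy"]],[0,0,1]])
    u=cv2.undistortPoints(np.array(px,float).reshape(-1,1,2),K,np.array(c["D"])).reshape(-1,2)
    R=np.array(c["R"]);return -R.T@np.array(c["t"]),np.c_[u,np.ones(len(u))]@R
def plane(c,px,z):
    o,d=ray(c,px); return o+d*((z-o[2])/d[:,2])[:,None]
def proj(c,X):
    K=np.array([[c["fx"],0,c["cx"]],[0,c["fy"],c["cy"]],[0,0,1]]);R=np.array(c["R"])
    return cv2.projectPoints(np.array(X,float).reshape(-1,3),cv2.Rodrigues(R)[0],np.array(c["t"]),K,np.array(c["D"]))[0].reshape(-1,2)
def down(yaw):  # tool z down, closing axis y at yaw (+90)
    return (Ro.from_euler('z',yaw)*Ro.from_euler('x',np.pi)).as_matrix()
def st(m=""):
    o=arm.get_obs();print(m,"t%.2f"%o["time"],np.round(o["tcp_pos"],4),"op%.4f"%o["opening"],"g%.1f"%o["grip_force"],"F",np.round(o["ft_force"],1));return o
E
python3 - <<'E'
from h import *
c=optics.calibration("top")
f=lambda p,off:np.array(p)/5.6+np.array(off)-0.41
for n,p,off in [("L",[(70,153),(253,168),(236,334),(54,318),(140,382)],(128,180)),("M",[(563,38),(746,62),(722,226),(541,203),(626,271)],(128,180)),("R",[(585,150),(767,162),(761,327),(578,318),(666,377)],(268,180))]:
    P=plane(c,f(p,off),.073); m=P[:4].mean(0)
    e=(P[0]-P[3]+P[1]-P[2]); w=P[0]-P[1]+P[3]-P[2]
    yx=np.arctan2(e[1],e[0]);yy=np.arctan2(-w[0],w[1])
    print(n,m.round(4),"size",np.linalg.norm(e[:2])/2,np.linalg.norm(w[:2])/2,"yaw",yx,yy,"tabend",plane(c,f(p[4:],off),.07)[0].round(4))
print("eye",plane(c,f([(667,214)],(268,180)),.117), "pad",plane(c,f([(101,439)],(268,180)),.003))
P=plane(c,f([(180,78),(323,52),(353,213),(210,241),(280,185)],(268,180)),.008);print("rest",P.round(4),P[:4].mean(0))
print("ring/pot/cap",plane(c,f([(456,257),(54,89)],(268,180)),.02),plane(c,f([(417,226)],(128,180)),.02))
print(np.array(arm.get_obs()["tool_rot"]).round(3).tolist()); 
cw=optics.calibration("wrist");R=np.array(cw["R"]);print(-R.T@cw["t"],R.round(3).tolist(),cw["fx"])
E
```

```text
L [0.5165 0.3112 0.073 ] size 0.07632357917780255 0.08480660871524273 yaw -0.07015856759139248 -0.07594757597995129 tabend [0.4529 0.3161 0.07  ]
M [0.5694 0.0869 0.073 ] size 0.07675740917518446 0.08443432947870133 yaw -0.12500296542266967 -0.12182562613080863 tabend [0.5056 0.094  0.07  ]
R [ 0.5224 -0.2893  0.073 ] size 0.07728775116149743 0.08554319844015092 yaw -0.05567029739924622 -0.0515718671812276 tabend [ 0.4589 -0.2857  0.07  ]
eye [[ 0.53048488 -0.27590943  0.117     ]] pad [[ 0.42927924 -0.02724509  0.003     ]]
rest [[ 0.604  -0.0648  0.008 ]
 [ 0.6173 -0.1345  0.008 ]
 [ 0.5388 -0.1487  0.008 ]
 [ 0.5248 -0.0794  0.008 ]
 [ 0.5522 -0.1133  0.008 ]] [ 0.57122288 -0.1068436   0.008     ]
ring/pot/cap [[ 0.51696083 -0.19677568  0.02      ]
 [ 0.59663815 -0.00341791  0.02      ]] [[0.52920069 0.19740571 0.02      ]]
[[0.93, 0.368, -0.0], [0.368, -0.93, 0.001], [0.0, -0.001, -1.0]]
[ 0.26915037 -0.4588166   0.38423907] [[0.367, -0.93, -0.001], [-0.883, -0.349, 0.314], [-0.292, -0.114, -0.949]] 319.1413110327875
```

Run:
```python
from h import *
R=down(-.053); e=np.array([.5303,-.2757])
arm.move_pose([*e,.20],R); st("above")
arm.move_l([*e,.088],.15); move_gripper(0.02,15); o=st("grip")
arm.move_l([*e,.16],.2)
p=[.4293,-.0272]
arm.move_pose([*p,.09],down(0)); st("held")
arm.move_l([*p,.019],.1); st("low"); move_gripper(.07); st()
arm.move_l([*p,.12],.25)
arm.move_pose([.46,-.12,.25],down(.18)); st()
im=optics.read_camera("wrist"); cv2.imwrite("pics/w1.png",im)
import pickle; pickle.dump(optics.calibration("wrist"),open("w1.pkl","wb"))
cv2.imwrite("pics/w1b.png",cv2.resize(im,(784,588),interpolation=cv2.INTER_CUBIC))
```

```text
above t1.57 [ 0.5298 -0.2764  0.2   ] op0.0882 g0.0 F [ 0.1 -0.1 -0.1]
grip t3.56 [ 0.5303 -0.2757  0.088 ] op0.0198 g0.0 F [ 0.2  0.4 -0.3]
held t5.14 [ 0.43   -0.0279  0.0901] op0.0199 g0.0 F [-0.9 -0.   0.6]
low t6.00 [ 0.4297 -0.0274  0.0194] op0.0202 g0.0 F [0.9 0.  0.1]
 t6.86 [ 0.4293 -0.0272  0.019 ] op0.0697 g0.0 F [-0.8 -0.4  0.3]
 t8.10 [ 0.4593 -0.1193  0.2478] op0.0700 g0.0 F [-0.1  0.4 -0.5]
```

View pics/w1b.png

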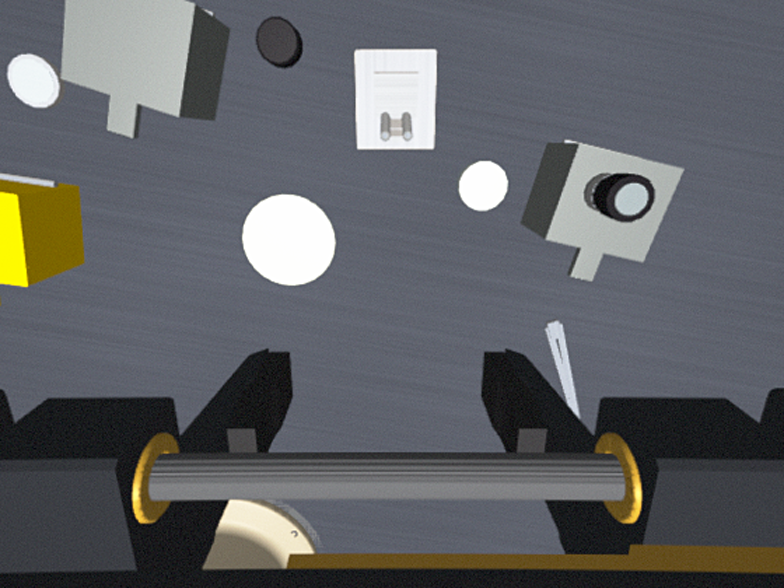

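Run:
```python
from h import *
import pickle
c=pickle.load(open("w1.pkl","rb")); s=lambda p:(np.array(p)+.5)/1.4-.5
print("eye",plane(c,s([(630,198)]),.117),"pad",plane(c,s([(289,240)]),.003))
P=plane(c,s([(566,141),(684,168),(642,262),(545,238),(581,279)]),.073);print("R",P.round(4),P[:4].mean(0))
print("rest",plane(c,s([(356,50),(436,50),(435,149),(357,149)]),.008).round(4))
arm.move_pose([.50,-.10,.16],down(.18)); 
c=optics.calibration("wrist");im=optics.read_camera("wrist"); cv2.imwrite("pics/w2.png",im);pickle.dump(c,open("w2.pkl","wb"))
p=proj(c,[[.57,-.107,.02]])[0];print(p)
t=cv2.imread("pics/top0.png"); c3=optics.calibration("top");t=optics.read_camera("top");cv2.imwrite("pics/top1.png",t)
x,y=int(p[0]),int(p[1]);x0=max(0,x-90);y0=max(0,y-90);print(x0,y0)
a=cv2.resize(im[y0:y0+150,x0:x0+180],(720,600),interpolation=cv2.INTER_CUBIC);cv2.imwrite("pics/w2c.png",a)
st()
```

```text
eye [[ 0.53066015 -0.27646969  0.117     ]] pad [[ 0.43016353 -0.02748677  0.003     ]]
R [[ 0.5615 -0.2384  0.073 ]
 [ 0.5579 -0.3325  0.073 ]
 [ 0.4815 -0.3281  0.073 ]
 [ 0.4869 -0.2446  0.073 ]
 [ 0.4587 -0.284   0.073 ]] [ 0.52196248 -0.28592247  0.073     ]
rest [[ 0.6039 -0.0665  0.008 ]
 [ 0.6158 -0.1328  0.008 ]
 [ 0.5383 -0.149   0.008 ]
 [ 0.5257 -0.0797  0.008 ]]
[295.95148815 114.04478406]
205 24
 t8.73 [ 0.5003 -0.1004  0.1617] op0.0701 g0.0 F [-0.1  0.4  0.1]
```

View pics/w2c.png

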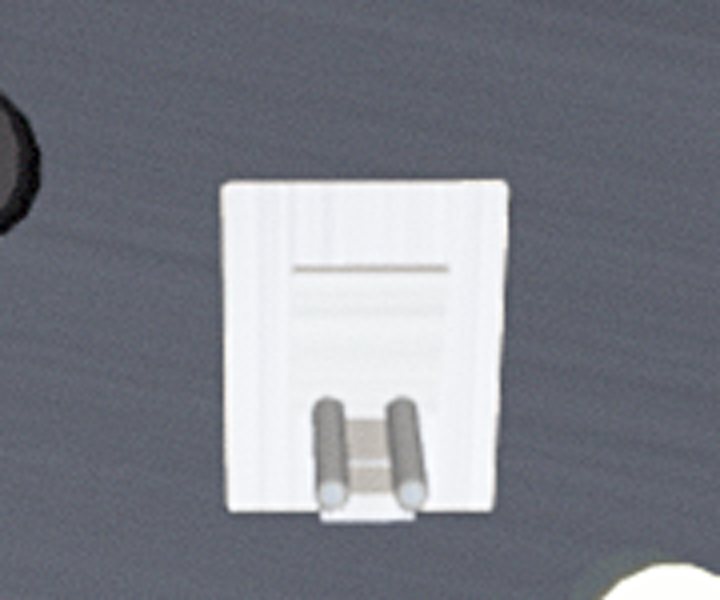

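Run:
```python
from h import *
import pickle
c=pickle.load(open("w1.pkl","rb")); print("tcp in w1b",proj(c,[[.4593,-.1193,.2478]])*1.4)
R=(Ro.from_euler('x',-.6)).as_matrix()@down(.18)
C=optics.calibration("wrist");Rc=np.array(C["R"]);o=arm.get_obs();T=np.array(o["tool_rot"])
off=T.T@(-Rc.T@np.array(C["t"])-o["tcp_pos"]);d=T.T@Rc[2];print("cam in tool",off,d)
cam=np.array([.565,-.107,.03])-.30*(R@d);tcp=cam-R@off;print(tcp)
arm.move_pose(tcp,R);arm.sleep(.15)
c=optics.calibration("wrist");im=optics.read_camera("wrist");pickle.dump(c,open("w3.pkl","wb"));cv2.imwrite("pics/w3.png",im)
p=proj(c,[[.565,-.107,.03]])[0];x0,y0=int(p[0])-65,int(p[1])-65;print("crop",x0,y0)
a=cv2.resize(im[y0:y0+130,x0:x0+130],(520,520),interpolation=cv2.INTER_CUBIC)
arm.move_pose([.45,-.15,.25],down(0)); move_gripper(.087)
e=[.5303,-.2762];arm.move_pose([*e,.17],down(-.05));arm.move_l([*e,.088]);st()
im=optics.read_camera("wrist");cv2.imwrite("pics/w4.png",im)
s=optics.read_camera("scene");cv2.imwrite("pics/s4.png",s)
b=cv2.resize(im,(270,203)); 
q=cv2.resize(s[190:280,130:220],(270,270),interpolation=cv2.INTER_CUBIC)
out=np.zeros((520,790,3),np.uint8);out[:,:520]=a;out[:203,520:]=b;out[210:480,520:]=q;cv2.imwrite("pics/comp.png",out)
```

```text
tcp in w1b [[385.72455381 331.64655872]]
cam in tool [ 0.08159573  0.00076452 -0.18336795] [-3.14195083e-01 -5.92902447e-04  9.49358256e-01]
[ 0.57735319 -0.04737553  0.1121157 ]
crop 208 139
 t12.45 [ 0.5309 -0.2763  0.0895] op0.0868 g0.0 F [-0.3 -0.5 -0. ]
```

View pics/comp.png

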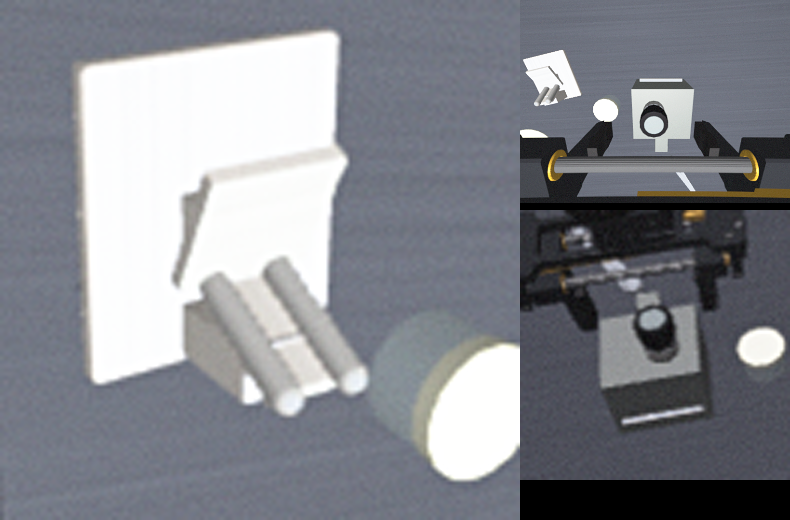

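Run:
```python
from h import *
cw=optics.calibration("wrist");cs=optics.calibration("scene")
t=np.array(arm.get_obs()["tcp_pos"]);print(t)
def tri(a,b):
    (o1,d1),(o2,d2)=ray(cw,[a]),ray(cs,[b]);d1=d1[0];d2=d2[0]
    s=np.linalg.lstsq(np.c_[d1,-d2],o2-o1,rcond=None)[0];p,q=o1+s[0]*d1,o2+s[1]*d2
    return (p+q)/2,np.linalg.norm(p-q)
print(tri((367,253),(153.3,224)),tri((184.6,253),(192.7,221.7)))
for dy in(-.044,.044):print("exp tip w",proj(cw,t+[0,dy,0]),"s",proj(cs,t+[0,dy,0]))
print("eye exp s",proj(cs,[.5306,-.2765,.117]),"w",proj(cw,[.5306,-.2765,.117]))
im=cv2.imread("pics/w4.png")[190:330,120:430];s=cv2.imread("pics/s4.png")[180:260,125:225]
a=cv2.resize(im,(775,350),interpolation=cv2.INTER_CUBIC);b=cv2.resize(s,(300,240),interpolation=cv2.INTER_CUBIC)
out=np.zeros((600,775,3),np.uint8);out[:350]=a;out[355:595,:300]=b;cv2.imwrite("pics/c2.png",out)
```

```text
[ 0.53088879 -0.27647643  0.08954291]
(array([ 0.56056848, -0.31203448,  0.1759691 ]), np.float64(0.005532965519099752)) (array([ 0.53788342, -0.22883647,  0.12617243]), np.float64(0.006277023365426878))
exp tip w [[345.38556314 233.84490033]] s [[158.76385864 236.72812526]]
exp tip w [[204.80032039 240.46170252]] s [[192.9585181  229.70533538]]
eye exp s [[173.75762415 226.68516779]] w [[274.84167826 258.17990011]]
```

View pics/c2.png

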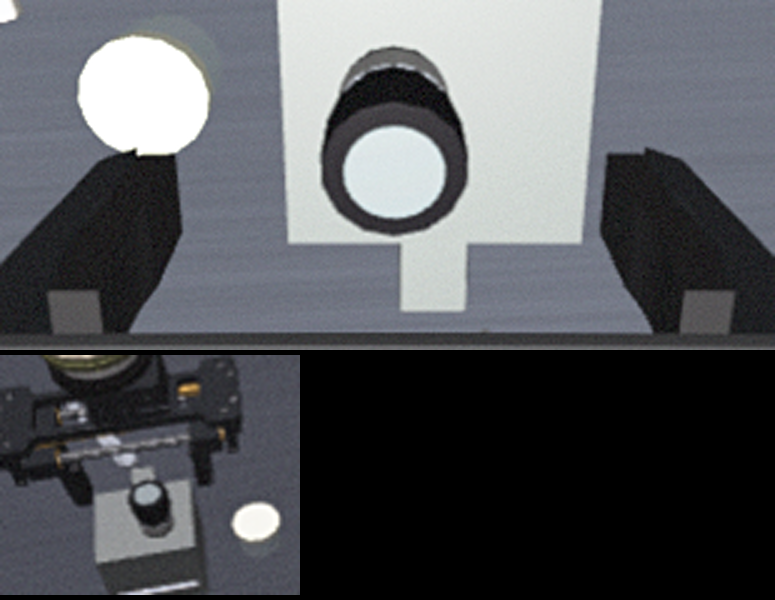

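```bash
cat >> h.py <<'E'
def ldown(xy,z0,z1,step=.002,fmax=3.,vel=.04):
    """descend in steps until vertical force changes by fmax"""
    f0=arm.get_obs()["ft_force"][2]
    z=z0
    while z>z1:
        z=max(z-step,z1);arm.move_l([*xy,z],vel)
        if arm.get_obs()["ft_force"][2]-f0>fmax:break
    return z
E
python3 - <<'E'
from h import *
e=[.5303,-.2762]
arm.move_l([*e,.059],.1);st(); move_gripper(.02,15);o=st("grip")
if o["opening"]>.03:
    arm.move_l([*e,.12],.2); st("lift")
    im=optics.read_camera("wrist");cv2.imwrite("pics/w5.png",im)
    p=[.4297,-.0274]
    arm.move_pose([*p,.06],down(0));arm.move_l([*p,-.002],.15);st()
    z=ldown(p,-.002,-.014);st("touch %.4f"%z)
E
```

```text
t12.99 [ 0.5304 -0.2763  0.0593] op0.0871 g0.0 F [ 1.  -0.1 -0.1]
grip t13.86 [ 0.5303 -0.2762  0.059 ] op0.0324 g15.0 F [ 0.8  0.2 -0. ]
lift t14.32 [ 0.53   -0.276   0.1192] op0.0321 g15.0 F [-0.5  0.2 -1.8]
 t16.00 [ 0.4303 -0.0279 -0.0016] op0.0320 g15.0 F [-1.1 -0.2 -1.3]
touch -0.0120 t17.25 [ 0.4301 -0.0276 -0.0115] op0.0324 g15.0 F [-1.8 -0.4  5.5]
```

Run:
```python
from h import *
p=[.4297,-.0274]
arm.move_l([*p,-.0105],.05); move_gripper(.07);st()
arm.move_l([*p,.06],.25); move_gripper(.0)
q=[.36,.06];arm.move_pose([*q,.0],down(0));st()
z=ldown(q,-.018,-.045);o=st("touch");arm.move_l([*q,o["tcp_pos"][2]+.03],.2)
c=optics.calibration("top");print(proj(c,[[.4297,-.0274,.047],[.4297,-.0274,.003]]))
cv2.imwrite("pics/t6.png",cv2.resize(optics.read_camera("top")[180:300,240:400],(800,600),interpolation=cv2.INTER_CUBIC))
```

```text
t18.20 [ 0.4297 -0.0274 -0.0105] op0.0699 g0.0 F [0.8 0.2 0.3]
 t20.28 [3.607e-01 5.990e-02 3.000e-04] op0.0006 g0.0 F [-0.  -0.   0.6]
touch t23.18 [ 0.3603  0.06   -0.0371] op0.0005 g13.4 F [-6.6  0.5 25.8]
[[286.22271326 257.89377808]
 [285.68383505 257.82645403]]
```

```bash
cat >> h.py <<'E'
CASES={"L":(.5165,.3112,-.073),"M":(.5694,.0869,-.123),"R":(.5224,-.2893,-.053)}
D=.035
def tabtcp(n,th,r=.093,dep=.007):
    x,y,w=CASES[n];c,s=np.cos(th),np.sin(th)
    u=.038-r*c+.046*s; z=.020+r*s+.046*c
    return np.array([x+u*np.cos(w),y+u*np.sin(w),z-dep-D])
def openlid(n):
    Rr=down(CASES[n][2]);p=tabtcp(n,0)
    arm.move_pose(p+[0,0,.055],Rr); move_gripper(.045)
    arm.move_l(p,.15); move_gripper(.005,20); o=st(n+" grip")
    if not .017<o["opening"]<.024: return False
    for th in np.linspace(0,1.45,9)[1:]: arm.move_l(tabtcp(n,th),.12)
    o=st(n+" end"); ok=.017<o["opening"]<.024
    move_gripper(.045);arm.move_l(tabtcp(n,1.45)+[0,0,.045],.25)
    return ok
E
python3 - <<'E'
from h import *
arm.move_l([.36,.10,.10],.3)
for n in "LMR":
    if not openlid(n): print("FAIL",n);break
st()
x,y,w=CASES["R"]
for n in ("scene","top"): cv2.imwrite(f"pics/{n}7.png",optics.read_camera(n))
t=cv2.imread("pics/top7.png")[170:270,120:410];s=cv2.imread("pics/scene7.png")[150:290,140:420]
out=np.vstack([cv2.resize(t,(780,270)),cv2.resize(s,(780,330))]) ;cv2.imwrite("pics/c7.png",out)
E
```

```text
L grip t26.83 [0.462  0.3161 0.0246] op0.0196 g20.0 F [0.4 5.3 2.1]
L end t29.30 [0.5902 0.3058 0.0766] op0.0196 g20.0 F [3.6 1.8 7.7]
M grip t32.33 [0.5152 0.0944 0.0246] op0.0198 g20.0 F [0.6 4.4 2.2]
M end t34.79 [0.6433 0.0789 0.0774] op0.0194 g20.0 F [3.8 5.7 6.7]
R grip t38.41 [ 0.4676 -0.2858  0.0245] op0.0196 g20.0 F [0.2 4.3 5.7]
R end t40.88 [ 0.5967 -0.2924  0.0771] op0.0194 g20.0 F [3.1 6.3 5.4]
 t41.76 [ 0.5952 -0.2935  0.122 ] op0.0450 g0.0 F [0.3 0.3 0. ]
```

View pics/c7.png

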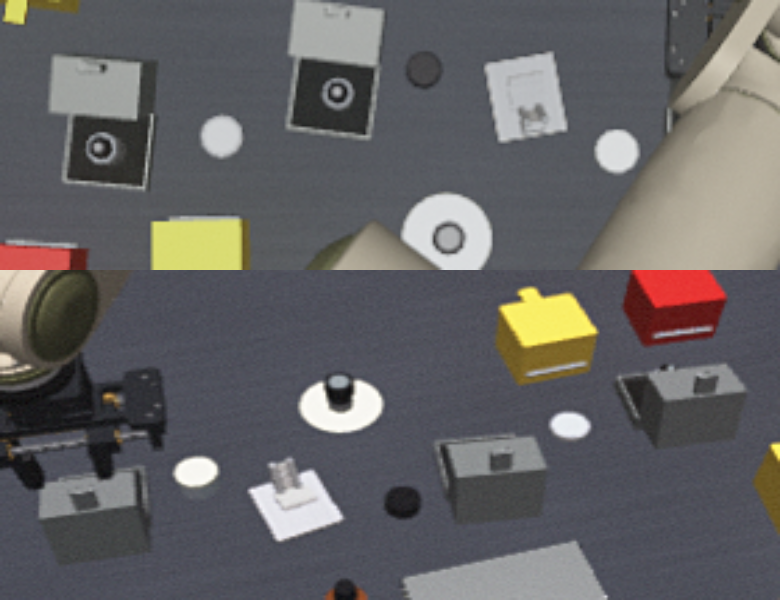

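```bash
cat > fit.py <<'E'
from h import *
import pickle
from scipy.optimize import least_squares
L=lambda n:pickle.load(open(n,"rb"))
obs=[(L("w2.pkl"),lambda p:(np.array(p)+.5)/4-.5+[205,24],[(293,271),(449,271),(332,495),(413,494)],[0,1,2,3]),
(L("w3.pkl"),lambda p:(np.array(p)+.5)/4-.5+[208,139],[(212,183),(346,161),(289,403),(354,380),(180,287)],[0,1,2,3,4]),
(L("w1.pkl"),lambda p:(np.array(p)+.5)/1.4-.5,[(374,73),(418,73),(386,136),(406,136)],[0,1,2,3])]
def cr(yaw): return (Ro.from_euler('z',yaw)*Ro.from_euler('y',-.45)).as_matrix()
def res(q):
    O=q[:3];M=np.array([[.018,.018,0],[.018,-.018,0],[-.0167,.009,q[4]],[-.0167,-.009,q[4]],[-.018,.018,0]])@cr(q[3]).T+O
    return np.concatenate([(proj(c,M[i])-f(p)).ravel() for c,f,p,i in obs])
if __name__=="__main__":
    s=least_squares(res,[.56,-.107,.025,.18,.036],x_scale=[.01,.01,.01,.1,.01],loss="soft_l1");print(s.x.round(4),res(s.x).round(1))
E
python3 fit.py
python3 - <<'E'
from h import *
import pickle
arm.move_pose([.42,.03,.31],down(0));arm.sleep(.1)
o=st();c=optics.calibration("wrist");im=optics.read_camera("wrist");pickle.dump(c,open("w8.pkl","wb"));cv2.imwrite("pics/w8.png",im)
t=optics.read_camera("top");cv2.imwrite("pics/top8.png",t)
out=np.zeros((520,780,3),np.uint8)
for i,n in enumerate("LMR"):
    x,y,w=CASES[n]
    for j,(I,cc,k) in enumerate(((im,c,26),(t,optics.calibration("top"),26))):
        p=proj(cc,[[x,y,.035]])[0].round().astype(int);x0,y0=p-k;print(n,j,x0,y0)
        if x0<0 or y0<0 or x0+2*k>560 or y0+2*k>420: continue
        out[j*260:j*260+260,i*260:i*260+260]=cv2.resize(I[y0:y0+2*k,x0:x0+2*k],(260,260),interpolation=cv2.INTER_CUBIC)
cv2.imwrite("pics/c8.png",out)
E
```

```text
[ 0.5738 -0.1063  0.0268  0.181   0.0378] [-0.4  0.4  0.2  0.3 -0.1  0.2 -0.4  0.5  0.2 -0.1  0.  -1.3  0.2 -0.6
 -0.1  0.1 -0.6  1.1 -0.  -0.2  0.6 -0.3 -0.6 -0.1  1.3 -0.2]
 t43.48 [0.4204 0.0295 0.3094] op0.0446 g0.0 F [-0.6 -0.1 -0. ]
L 0 38 61
L 1 132 198
M 0 205 18
M 1 217 179
R 0 491 55
R 1 358 197
```

View pics/c8.png

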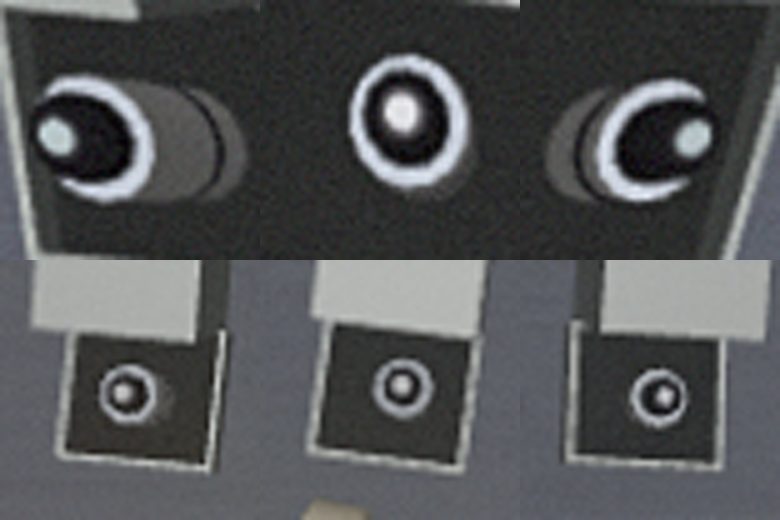

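```bash
cat > pick.py <<'E'
from h import *
import pickle
c=pickle.load(open("w8.pkl","rb"));ct=optics.calibration("top")
s=lambda p,o:(np.array(p)+.5)/5-.5+np.array(o)
for n,lens,base,o,sg in (("L",(55,137),(247,146),(38,61),-1),("R",(693-520,138),(547-520,158),(491,55),1)):
    for ln in (.056,.044,.034):
        X=plane(c,[s(lens,o)],.010+ln)[0]; a=np.linspace(0,6.28,80)
        ring=np.c_[X[0]+.015*np.cos(a),X[1]+.015*np.sin(a),0*a+.010];P=proj(c,ring)[:,0]
        print(n,ln,X.round(4),"base edge",(P.max() if sg<0 else P.min()).round(1),"seen",s(base,o)[0].round(1))
T=plane(ct,[s((123,131),(132,198))],.066)[0];W=plane(c,[s((55,137),(38,61))],.066)[0]
x,y,w=CASES["L"];A=np.array([[np.cos(w),np.sin(w)],[-np.sin(w),np.cos(w)]])
print("top",T,"wrist",W,"in case",A@(T[:2]-[x,y]),A@(W[:2]-[x,y]))
E
python3 pick.py
```

```text
L 0.056 [0.514  0.3106 0.066 ] base edge 86.8 seen 87.0
L 0.044 [0.5143 0.3186 0.054 ] base edge 81.0 seen 87.0
L 0.034 [0.5146 0.3252 0.044 ] base edge 76.2 seen 87.0
R 0.056 [ 0.5193 -0.2777  0.066 ] base edge 484.0 seen 496.0
R 0.044 [ 0.5198 -0.2863  0.054 ] base edge 490.4 seen 496.0
R 0.034 [ 0.5202 -0.2935  0.044 ] base edge 495.7 seen 496.0
top [0.51493156 0.30947454 0.066     ] wrist [0.51399588 0.3106194  0.066     ] in case [-0.00143841 -0.00183525] [-0.0024551 -0.0007617]
```

```bash
cat > place.py <<'E'
from h import *
from fit import cr
O=np.array([.5738,-.1063,.0268]);C=cr(.181);Rp=C@np.diag([1,-1,-1.])
DX=.003;BZ=-.011
def tcp(x=0,z=0): # TCP for the flat end's middle at (x,0,z) of the cradle
    return O+C@[x,0,z]-Rp@np.array([DX,0,BZ])
def fc(): return C.T@np.array(arm.get_obs()["ft_force"])
E
python3 - <<'E'
from place import *
w=CASES["L"][2];e=np.array([.5144,.310])-DX*np.array([np.cos(w),np.sin(w)])
assert solver.solve_ik(tcp(.003,.06),Rp) is not None and solver.solve_ik(tcp(0,0),Rp) is not None
arm.move_pose([*e,.10],down(w));move_gripper(.07)
arm.move_l([*e,-.001],.15);st(); move_gripper(.01,15);o=st("grip")
if o["opening"]>.027:
    arm.move_l([*e,.17],.25);st("lift")
    arm.move_pose(tcp(.003,.06),Rp);st("pre");print(fc())
E
```

```text
t46.31 [ 5.120e-01  3.105e-01 -1.000e-04] op0.0701 g0.0 F [-0.6 -0.9 -0. ]
grip t47.00 [ 0.5115  0.3103 -0.0009] op0.0297 g15.0 F [ 0.2 -0.3  1.5]
lift t47.83 [0.5107 0.3099 0.1684] op0.0291 g15.0 F [ 0.1  0.2 -1.5]
pre t49.44 [ 0.553  -0.1095  0.0709] op0.0295 g15.0 F [-0.2 -0.4 -1.1]
[-0.708345   -0.36660444 -0.91887546]
```

Run:
```python
from place import *
move_gripper(.01,8);arm.move_l(tcp(.002,.010),.12);arm.move_l(tcp(.002,.005),.05);arm.sleep(.1);f0=fc();st()
z=.005
while z>-.006:
    z-=.001;arm.move_l(tcp(.002,z),.02);f=fc()-f0
    if f[2]>3:break
print("foot z",z,f.round(1));st()
x=.002;f0=fc()
while x>-.006:
    x-=.001;arm.move_l(tcp(x,z),.02);f=fc()-f0
    if f[0]>2.5:break
print("rail x",x,f.round(1));st()
```

```text
t50.58 [ 0.5756 -0.1061  0.0213] op0.0294 g8.0 F [-1.   0.6 -0.9]
foot z -0.001 [-0.7  1.6  7.1]
 t52.08 [ 0.5782 -0.1055  0.016 ] op0.0292 g8.0 F [-4.9  1.5  5.2]
rail x 0.001 [ 4.9 -0.6 -0.9]
 t52.33 [ 0.5777 -0.1058  0.0157] op0.0302 g8.0 F [-0.1  1.7  6.5]
```

Run:
```python
from place import *
z=.0003;x=.001;arm.move_l(tcp(x,z),.02);arm.sleep(.15);print(fc().round(1))
while x>-.005:
    x-=.0007;arm.move_l(tcp(x,z),.02);arm.sleep(.1);f=fc();print(round(x,4),f.round(1))
    if f[0]>3.5:break
st()
```

```text
[1.1 0.2 0.5]
0.0003 [ 4.1  1.6 -1.1]
 t53.08 [ 0.5765 -0.1059  0.0163] op0.0295 g8.0 F [3.8 2.3 0.7]
```

Run:
```python
from place import *
x=.0003
for z in (-.0005,-.0013):
    arm.move_l(tcp(x,z),.02);arm.sleep(.1);f=fc();print(z,f.round(1))
    if f[2]>3:break
arm.sleep(.25);st("hold");move_gripper(.045);arm.sleep(.2);st("rel")
arm.move_l(tcp(x,.05),.12);arm.move_l(tcp(x,.13),.25);arm.sleep(.15);st()
c=optics.calibration("wrist");im=optics.read_camera("wrist");cv2.imwrite("pics/w9.png",im)
P=[O+C@[0,0,.056],O+C@[0,0,.043],O];print(proj(c,P).round(1))
p=proj(c,P)[0].round().astype(int);g=cv2.cvtColor(im,cv2.COLOR_BGR2GRAY)
cv2.imwrite("pics/w9c.png",cv2.resize(im[p[1]-40:p[1]+40,p[0]-40:p[0]+40],(560,560)))
r=g[p[1]-30:p[1]+31:3,p[0]-30:p[0]+31:3];print(r)
```

```text
-0.0005 [6.3 2.6 0.8]
-0.0013 [4.5 3.3 5.4]
hold t54.02 [ 0.577  -0.1058  0.0151] op0.0299 g8.0 F [1.9 3.  6.2]
rel t54.65 [ 0.5766 -0.1058  0.0145] op0.0451 g0.0 F [ 0.3 -1.4 -0.3]
 t55.84 [ 0.5203 -0.1155  0.1312] op0.0449 g0.0 F [ 1.1  1.1 -0.1]
[[275.9 201.5]
 [275.9 196.8]
 [276.  183.9]]
[[255 255 254 254 254 254 254 255 223 154 146 143 171 255 255 254 254 255
  254 254 255]
 [254 255 254 254 254 254 255 117 134 182 185 181 178 100 231 254 254 255
  254 254 255]
 [255 255 254 254 254 255 187 169 178 177 178 177 170 170 117 255 254 254
  254 254 255]
 [255 255 254 254 255 255 143 171 179 219 240 221 197 167 159 152 255 254
  254 254 255]
 [255 255 254 254 255 238 157 234 247 244 247 249 247 249 171 117 255 255
  254 254 255]
 [255 255 254 254 255 177 246 246 188  67  32  46  86 249 249 174 255 255
  254 254 255]
 [255 255 254 255 255 198 247 192  35  47  45  48  36  43 247 249 255 254
  254 254 255]
 [255 255 254 255 255 241 246  28  44  45  40  47  47  40 120 246 254 255
  254 254 255]
 [255 255 254 255 255 240 209  33  48  48  48  43  49  41  35 250 254 254
  254 254 255]
 [25
[... 364 characters left out ...]
4 255 254 255 232 248 213  87  35  42 151 251 237 255 255 254
  254 254 255]
 [255 255 254 255 254 252 245 248 199 233 243 242 208 244 249 252 255 255
  254 254 255]
 [255 255 254 255 255 255 227 225 255 254 254 255 254 225 230 255 255 255
  254 254 255]
 [255 255 254 255 254 255 255 255 254 254 254 254 255 255 255 254 255 255
  254 254 255]
 [255 255 254 255 254 255 255 255 255 255 255 255 255 255 255 254 255 255
  254 254 255]
 [255 255 255 255 254 255 255 173 180 180 184 183 211 213 255 254 255 255
  254 254 255]
 [255 255 255 255 255 255 255 255 255 255 255 255 255 255 255 255 255 255
  255 255 255]
 [134 126 133 126 128 128 128 126 127 132 132 130 133 133 130 131 131 127
  125 122 125]]
```

```bash
python3 -c "
from h import *
print(ticket.sign_off());st()"
```

```text
the job is handed in; nothing more can be done
None
the job is handed in; nothing more can be done
```

The job is handed in, with no verdict returned: the eyepiece stands on the pad, all three lids are open, and the longest objective (from the leftmost case as the robot sees it) was held on foot and rails before release; a wrist image afterwards put its lens within about a pixel of the predicted spot, at about 56 s of the 72 s allowed.

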